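# Load the orbital shaker: each flask into the clamp of its size

## Task

Load the shaker: pick up the four capped conical flasks from the bench and lower each one, upright and right down to the floor, into the clamp of its own size on the shaker platform. Do not drop or tip over a flask, and leave the beaker and the dropper bottle that stand by them where they are.

Things in the scene. Friction and masses are not known exactly. Their poses are not given: they have to be found in the camera images.
- flask_50: The smallest of four loose capped conical flasks, amber glass, upright on the bench beside the shaker. Foot 51 mm in diameter, cone up to a 22 mm neck at 52 mm; fixed aluminium cap 28 mm in diameter from 64 to 94 mm (the top) above the foot: grip it by the cap from above. About 70 g, give or take a third. Origin: centre of the underside of the foot; z up; round, yaw means nothing.
- flask_100: The second smallest of four loose capped conical flasks, amber glass, upright on the bench beside the shaker. Foot 64 mm in diameter, cone up to a 23 mm neck at 66 mm; fixed aluminium cap 28 mm in diameter from 82 to 112 mm (the top) above the foot: grip it by the cap from above. About 110 g, give or take a third. Origin: centre of the underside of the foot; z up; round, yaw means nothing.
- flask_250: The second largest of four loose capped conical flasks, amber glass, upright on the bench beside the shaker. Foot 85 mm in diameter, cone up to a 34 mm neck at 92 mm; fixed aluminium cap 41 mm in diameter from 118 to 152 mm (the top) above the foot: grip it by the cap from above. About 190 g, give or take a third. Origin: centre of the underside of the foot; z up; round, yaw means nothing.
- flask_500: The largest of four loose capped conical flasks, amber glass, upright on the bench beside the shaker. Foot 105 mm in diameter, cone up to a 35 mm neck at 120 mm; fixed aluminium cap 41 mm in diameter from 153 to 187 mm (the top) above the foot: grip it by the cap from above. About 300 g, give or take a third. Origin: centre of the underside of the foot; z up; round, yaw means nothing.
- clamp_50: Steel clamp for flask_50, the smallest of four fixed on the shaker platform (320 x 300 mm, top 85 mm above the bench; clamp centres 130 mm or more apart). Floor 3 mm thick, four rigid upright fingers, 58 mm between facing ones, straight for 24 mm, then flared outwards to 31 mm. Open above. Origin: centre of its underside, on the platform; seated foot 3 mm above it; z up.
- clamp_100: Steel clamp for flask_100, the second smallest of four fixed on the shaker platform (320 x 300 mm, top 85 mm above the bench; clamp centres 130 mm or more apart). Floor 3 mm thick, four rigid upright fingers, 71 mm between facing ones, straight for 28 mm, then flared outwards to 35 mm. Open above. Origin: centre of its underside, on the platform; seated foot 3 mm above it; z up.
- clamp_250: Steel clamp for flask_250, the second largest of four fixed on the shaker platform (320 x 300 mm, top 85 mm above the bench; clamp centres 130 mm or more apart). Floor 3 mm thick, four rigid upright fingers, 92 mm between facing ones, straight for 34 mm, then flared outwards to 41 mm. Open above. Origin: centre of its underside, on the platform; seated foot 3 mm above it; z up.
- clamp_500: Steel clamp for flask_500, the largest of four fixed on the shaker platform (320 x 300 mm, top 85 mm above the bench; clamp centres 130 mm or more apart). Floor 3 mm thick, four rigid upright fingers, 112 mm between facing ones, straight for 40 mm, then flared outwards to 47 mm. Open above. Origin: centre of its underside, on the platform; seated foot 3 mm above it; z up.
- beaker: Bystander: small open glass beaker, 50 mm in diameter, 70 mm tall, loose on the bench beside the flasks. Origin: centre of its underside, z up.
- dropper: Bystander: small dark dropper bottle with a paper label and black rubber bulb, 31 mm in diameter, 92 mm tall, loose on the bench among the flasks. Origin: centre of its underside, z up.
There are look-alikes about, which are no part of the job. What is shaped like the flask_500 but green is not meant.

How it is judged (in metres and radians):
At the end, for the whole second after the job is handed in: Each of the four flasks stands in the clamp of its own size: its axis within 10 mm of the clamp's, its foot on the clamp floor (within 6 mm), leaning less than 0.10 rad, released and at rest; the beaker and the dropper bottle stand upright within 30 mm of where they were (horizontal distance between flask_50 and clamp_50 below 0.01 m and z of flask_50 in the frame of clamp_50 between -0.003 and 0.009 m and angle between each of flask_50, flask_100, flask_250, flask_500's own z axis and vertical below 0.1 rad and linear speed of each of flask_50, flask_100, flask_250, flask_500 below 0.02 m/s and horizontal distance between flask_100 and clamp_100 below 0.01 m and z of flask_100 in the frame of clamp_100 between -0.003 and 0.009 m and horizontal distance between flask_250 and clamp_250 below 0.01 m and z of flask_250 in the frame of clamp_250 between -0.003 and 0.009 m and horizontal distance between flask_500 and clamp_500 below 0.01 m and z of flask_500 in the frame of clamp_500 between -0.003 and 0.009 m and distance of each of beaker, dropper from where it was at the start of the episode below 0.03 m and angle between each of beaker, dropper's own z axis and vertical below 0.2 rad); the robot touches nothing.
It fails at once if a flask is tipped over (leans more than 0.6 rad, about 35 degrees) (angle between any of flask_50, flask_100, flask_250, flask_500's own z axis and vertical above 0.6 rad).
It fails at once if a flask is dropped (it moves faster than 0.6 m/s with no finger on it, a fall of about 2 cm) ((linear speed of flask_50 above 0.6 m/s and contact force between flask_50 and the fingers below 0.02 N) or (linear speed of flask_100 above 0.6 m/s and contact force between flask_100 and the fingers below 0.02 N) or (linear speed of flask_250 above 0.6 m/s and contact force between flask_250 and the fingers below 0.02 N) or (linear speed of flask_500 above 0.6 m/s and contact force between flask_500 and the fingers below 0.02 N)).
It fails at once if the beaker or the dropper bottle is pushed more than 30 mm away or knocked over (leans more than 0.5 rad) (distance of any of beaker, dropper from where it was at the start of the episode above 0.03 m or angle between any of beaker, dropper's own z axis and vertical above 0.5 rad).
It also fails if it takes over 104 s, if anything falls off the work surface, if the arm or the gripper's body presses on something with over 40 N, if the wrist force passes 120 N, or if a joint passes its speed limit or range.

## Robot

A 7-joint arm with a two-finger parallel gripper is mounted at the origin on the work surface. World frame = base frame: x ahead of the robot, y to its left, z up, the work surface at z = 0. Lengths are in m, angles in degrees, forces in N, time in s.
With the tool pointing down it reaches from about 0.425 to 0.875 m from the base axis. Payload 4.7 kg.
Tool frame: the origin (TCP) lies midway between the tips of the shut fingers; the grasp point (between the pads) lies 19 mm behind it (env.grip_point_offset is the distance from the TCP to the grasp point, in m); z points along the fingers, y is the line along which they close (so a half turn about z gives the same grasp; the last joint's range is limited). The gripper opens to 87 mm and grips with 3 to 60 N. Pads are 19 mm wide; open, the fingers measure 117 mm over their backs; the gripper's body (75 mm by 190 mm) begins 51 mm behind the grasp point.
Start: joints at [-73.849, 18.392, -4.016, 83.108, 1.295, 78.541, -3.26], TCP at [0.172, 0.627, 0.189] pointing down, gripper open.
Joint ranges: [-163.93, 163.93], [-17.29, 119.83], [-79.2, 71.16], [3.27, 140.29], [-89.18, 269.18], [5.43, 117.66], [-154.24, 154.24]. Speed limits (degrees/s): [147.25, 147.25, 180, 180, 180, 180, 180].

## Interface

Orientations are given as [roll, pitch, yaw] about the fixed x, y, z axes, in that order (R = Rz(yaw) Ry(pitch) Rx(roll)).
In Python, from cell import env gives the robot as it stands.
- The arm moves only by the shell command python3 -m jog 'ROWS' [FORCE]. ROWS is JSON, a list of rows, each a list of 7 numbers: the shift along the tool's x, y, z in m, then the turn, a rotation vector about the tool's x, y, z in rad, then the finger opening in m, from 0 to 0.087. A call has 1 to 12 rows; each row shifts and turns the commanded pose from where the row before left it, along the tool's axes as they then stand; what a row does not reach is not made up. A row lasts 1/12 s, in which the tool goes at most 41.7 mm and 7.16 degrees, less where a joint would pass 70% of its speed; a pose out of reach is approached as far as the arm can. A call is refused whole if a number of a shift passes 0.0417 or a number of a turn 0.125, either way. A call with a gripper value outside its range is refused whole. The fingers move at their own pace and stop on an object; FORCE is the grip in N (left out, the last holds). Time passes only in rows, so rows that do not move let the fingers close. It gives the time, the measured TCP pose, the force, the opening and the grip force at its end, in the units of the state.
- env.get_obs(): the state, without advancing time (a new reading comes with each control period).
- env.read_camera(name): name is "scene" or "side" or "wrist"; returns the picture (400x640x3 uint8, blue, green, red); there is no depth.
- env.get_calibration(name): a dict with "fov_y" (degrees; the focal length in pixels is half the picture's height over the tangent of half this angle, whatever the lens; pixels are square), "cx", "cy" (the principal point, pixels), "pose" (4x4, takes a point from camera to world coordinates). Camera axes: x right, y up, looking along -z (the intrinsics and any distortion apply to the point x, -y, -z); pixel columns grow to the right and rows downward; lengths in m; the calibration is good to about 2 mm. A picture is of the moment at which its call begins: read the wrist's pose just before it. get_calibration takes no time and is no camera call; for the wrist camera it gives the pose at the moment of the call.
- env.sign_off(): hands the job in; it is judged then, once.
The state is a dict: "time_s": time; "qpos": joint angles; "joint_velocities": joint speeds; "effort": joint torques, N m; "tool_pos": TCP position; "tool_rot": TCP orientation; "force": force on the tool from outside, world axes, zero at the start; "wrist_torque": the same for the moment, N m; "grip_width": finger opening in m; "grasp_force": force on a finger pad.
Only numpy, scipy, OpenCV 4.12 (cv2) and the standard library are available. Lean on these libraries where they do the work, as an engineer would, in place of code of your own. Each camera call takes 0.05 s, during which the arm holds its last target. There are 200 camera calls.

## Working session

There is one attempt and no reset: what is moved stays moved. The work goes in short steps, Python scripts to look and compute and a shell command to move; the robot and the scene stay as the last step left them, time stands still between calls to the robot, and variables do not carry over. Pictures are saved under pics/ and viewed, at most 14 in all, crops included, and the job is handed in when it is done.

```bash
ls; mkdir -p pics; python3 - <<'E'
from cell import env
import cv2
for n in("scene","side","wrist"):
    c=env.get_calibration(n);print(n,{k:(v.round(4).tolist() if hasattr(v,'round') and k=='pose' else v) for k,v in c.items()})
    cv2.imwrite(f"pics/{n}0.png",env.read_camera(n))
print(env.get_obs())
E
```

```text
pics
scene {'fov_y': 44.085290547555616, 'cx': 323.88870395768976, 'cy': 197.18173140129244, 'pose': [[0.0821, -0.7662, 0.6373, 1.2575], [0.9966, 0.0574, -0.0593, -0.1689], [0.0089, 0.64, 0.7683, 0.9528], [0.0, 0.0, 0.0, 1.0]]}
side {'fov_y': 49.66303935183813, 'cx': 317.82520936376966, 'cy': 202.726313202723, 'pose': [[0.8632, 0.3703, -0.3431, 0.1033], [-0.5048, 0.6294, -0.5907, -0.8258], [-0.0028, 0.6831, 0.7303, 0.9994], [0.0, 0.0, 0.0, 1.0]]}
wrist {'fov_y': 65.84771211349691, 'cx': 322.18858616289936, 'cy': 202.25468015894532, 'pose': [[0.2643, -0.9259, -0.2697, 0.0984], [0.9644, 0.2532, 0.0759, 0.6463], [-0.002, -0.2802, 0.9599, 0.3844], [0.0, 0.0, 0.0, 1.0]]}
{'time_s': 0.15, 'qpos': array([-73.84763437,  18.42887552,  -4.01681008,  83.15961144,
         1.29531386,  78.54044238,  -3.26031322]), 'joint_velocities': array([-0.03467292, -0.13526168, -0.00988103, -0.25908384, -0.02966513,
        0.0263985 , -0.00950908]), 'effort': array([-5.48686421e-04, -4.91796827e+01, -4.05084165e-01, -3.12875926e+01,
       -6.40168833e-02,  4.04865306e-02,  1.27284725e-04]), 'tool_pos': array([0.17191691, 0.62636533, 0.18861112]), 'tool_rot': array([-1.79916311e+02,  4.99070220e-03,  1.64658011e+02]), 'force': array([-0.81037971,  0.62351066, -0.51466012]), 'wrist_torque': array([0.06181884, 0.02367344, 0.05155775]), 'grasp_force': 0.0, 'grip_width': 0.08676053712932087}
```

View pics/scene0.png

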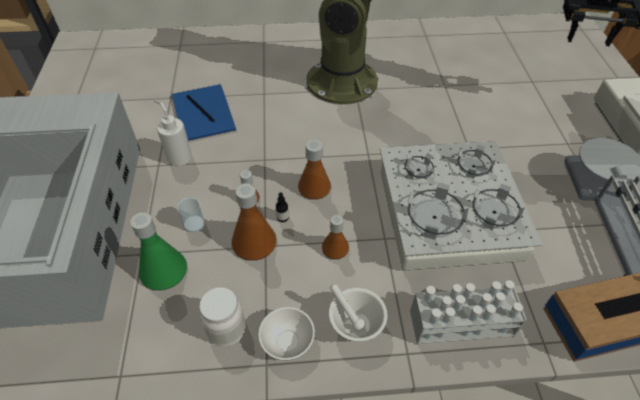

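View pics/side0.png

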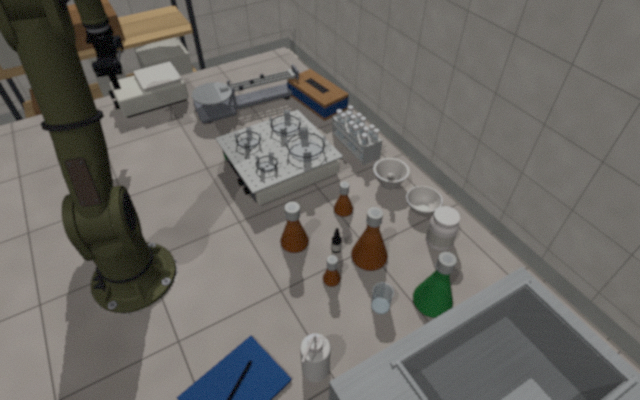

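The scene view shows amber flasks with caps at about (247,190) for the 500, (314,150) for the 250, (336,222) for the 100 and (246,177) for the 50. The green look-alike's cap is at (143,225). The beaker is at (190,215), the dropper at (282,208), and the four clamps on the platform are at (418,166), (475,162), (436,212) and (498,208). Crops next, for the choice and the finer pixels.

```bash
python3 - <<'E'
import cv2
a=cv2.imread("pics/scene0.png")[130:270,230:540];cv2.imwrite("pics/sc.png",cv2.resize(a,None,fx=2.5,fy=2.5,interpolation=cv2.INTER_CUBIC))
a=cv2.imread("pics/side0.png")[100:300,210:400];cv2.imwrite("pics/sd.png",cv2.resize(a,None,fx=3,fy=3,interpolation=cv2.INTER_CUBIC))
E
```

```text
(no output)
```

View pics/sc.png

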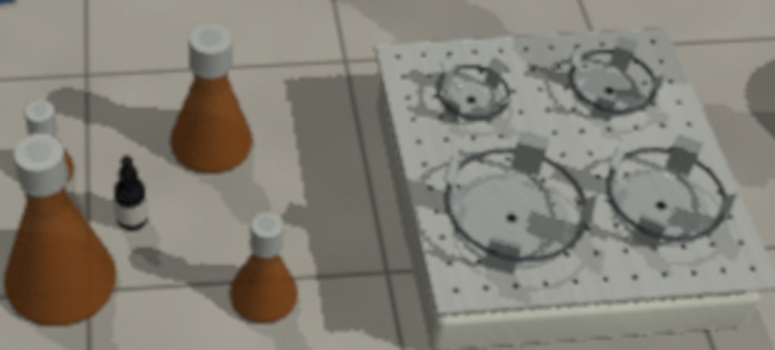

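View pics/sd.png

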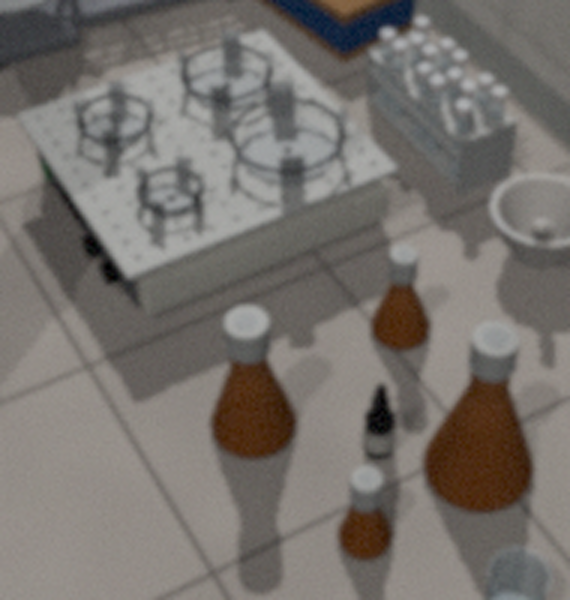

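The crops confirm the choice: four amber flasks of four different sizes and no green one. The clamps' dark centre dots, in scene crop pixels, are 50 (472,100), 100 (609,91), 500 (511,218) and 250 (661,205).

```bash
cat >h.py <<'E'
import numpy as np,cv2
from cell import env
def ray(c,u,v):
    f=200/np.tan(np.radians(c['fov_y']/2));P=np.array(c['pose'])
    d=P[:3,:3]@np.array([(u-c['cx'])/f,-(v-c['cy'])/f,-1]);return P[:3,3],d/np.linalg.norm(d)
def plane(c,u,v,z):
    o,d=ray(c,u,v);return o+d*(z-o[2])/d[2]
def tri(rs):
    A=sum(np.eye(3)-np.outer(d,d) for o,d in rs);b=sum((np.eye(3)-np.outer(d,d))@o for o,d in rs)
    p=np.linalg.solve(A,b);return p,max(np.linalg.norm(np.cross(p-o,d)) for o,d in rs)
E
python3 - <<'E'
from h import *
S=env.get_calibration("scene");D=env.get_calibration("side")
s=lambda u,v:(230+u/2.5-.3,130+v/2.5-.3)
d=lambda u,v:(210+u/3-.33,100+v/3-.33)
for n,a,b in[("500",(40,154),(494,338)),("250",(211,40),(246,323)),("100",(267,224),(403,256)),("50",(40,111),(367,480))]:
    h={"500":.187,"250":.152,"100":.112,"50":.094}[n]
    p,e=tri([ray(S,*s(*a)),ray(D,*d(*b))]);print("cap",n,p.round(4),round(e,4),plane(S,*s(*a),h).round(4),plane(D,*d(*b),h).round(4))
for n,a,b in[("c500",(511,218),(289,152)),("c50",(472,100),(172,199))]:
    p,e=tri([ray(S,*s(*a)),ray(D,*d(*b))]);print(n,p.round(4),round(e,4))
for n,a in[("500",(511,218)),("250",(661,205)),("100",(609,91)),("50",(472,100)),("corners",(377,47)),("c",(665,28)),("c",(770,290)),("c",(440,318))]:print(n,plane(S,*s(*a),.088).round(4))
for n,b in[("beaker",(517,570)),("dropperbase",(378,452))]:print(n,plane(D,*d(*b),.0).round(3))
print("dropper scene",plane(S,*s(131,222),0).round(3))
E
```

```text
cap 500 [ 0.5926 -0.2675  0.1843] 0.0001 [ 0.5948 -0.2671  0.187 ] [ 0.591  -0.2695  0.187 ]
cap 250 [ 0.4342 -0.1168  0.1489] 0.0002 [ 0.4372 -0.1169  0.152 ] [ 0.433  -0.1196  0.152 ]
cap 100 [ 0.6228 -0.0829  0.1102] 0.0011 [ 0.6233 -0.0821  0.112 ] [ 0.622  -0.0856  0.112 ]
cap 50 [ 0.4598 -0.2812  0.0918] 0.0011 [ 0.461 -0.28   0.094] [ 0.4594 -0.2837  0.094 ]
c500 [0.6161 0.1348 0.088 ] 0.0016
c50 [0.4733 0.1296 0.0886] 0.0012
500 [0.6148 0.1362 0.088 ]
250 [0.6105 0.2735 0.088 ]
100 [0.4697 0.2656 0.088 ]
50 [0.4716 0.1309 0.088 ]
corners [0.3936 0.0512 0.088 ]
c [0.3879 0.3464 0.088 ]
c [0.7071 0.3382 0.088 ]
c [0.7134 0.0539 0.088 ]
beaker [ 0.56  -0.378  0.   ]
dropperbase [ 0.523 -0.205  0.   ]
dropper scene [ 0.526 -0.202  0.   ]
```

```bash
python3 -m jog '[[0,0,-0.015,0,0,0.125,0.087],[0,0,-0.015,0,0,0.125,0.087],[0,0,-0.015,0,0,0.125,0.087],[0,0,-0.015,0,0,0.125,0.087],[0,0,-0.015,0,0,0.125,0.087],[0,0,-0.015,0,0,0.125,0.087],[0,0,-0.015,0,0,0.125,0.087],[0,0,-0.015,0,0,0.125,0.087],[0,0,-0.015,0,0,0.125,0.087],[0,0,-0.015,0,0,0.125,0.087],[0,0,-0.015,0,0,0.053,0.087],[0,0,0,0,0,0,0.087]]'
python3 -m jog '[[-0.028,0.028,0,0,0,0,0.087],[-0.028,0.028,0,0,0,0,0.087],[-0.028,0.028,0,0,0,0,0.087],[-0.028,0.028,0,0,0,0,0.087],[-0.028,0.028,0,0,0,0,0.087],[-0.028,0.028,0,0,0,0,0.087],[-0.028,0.028,0,0,0,0,0.087],[-0.028,0.028,0,0,0,0,0.087],[-0.028,0.028,0,0,0,0,0.087],[-0.028,0.028,0,0,0,0,0.087],[-0.028,0.028,0,0,0,0,0.087],[-0.028,0.028,0,0,0,0,0.087]]'
python3 -m jog '[[-0.028,0.028,0,0,0,0,0.087],[0,0,0,0,0,0,0.087],[0,0,0,0,0,0,0.087],[0,0,0,0,0,0,0.087]]'
python3 - <<'E'
from h import *
c=env.get_calibration("wrist");im=env.read_camera("wrist");cv2.imwrite("pics/w1.png",im)
np.save("w1.npy",c['pose']);P=np.array(c['pose']);f=200/np.tan(np.radians(c['fov_y']/2))
for n,p in dict(c500=(.6155,.1355,.088),c250=(.6105,.2735,.088),c100=(.4697,.2656,.088),c50=(.4725,.13,.088)).items():
    q=P[:3,:3].T@(np.array(p)-P[:3,3]);print(n,(c['cx']-f*q[0]/q[2]).round(1),(c['cy']+f*q[1]/q[2]).round(1))
o=env.get_obs();print(o['qpos'])
E
```

```text
time_s: 1.15
tool_pos: [0.1723, 0.6278, 0.3576]
tool_rot: [179.9, -0.3, 89.9]
force: [-0.2, -0.8, 0.5]
grip_width: 0.0871
grasp_force: 0.0
time_s: 2.15
tool_pos: [0.5087, 0.2891, 0.3535]
tool_rot: [-180.0, 0.0, 90.1]
force: [1.0, 0.6, 0.1]
grip_width: 0.087
grasp_force: 0.0
time_s: 2.48
tool_pos: [0.5354, 0.2633, 0.3534]
tool_rot: [-179.9, 0.0, 90.1]
force: [-0.6, 0.4, -0.2]
grip_width: 0.0871
grasp_force: 0.0
c500 371.6 243.3
c250 372.5 158.1
c100 278.5 163.2
c50 283.4 246.2
[-49.4389704   10.76156812  25.00451909  75.1230274   -4.59796633
  95.16055797 -25.05843498]
```

View pics/w1.png

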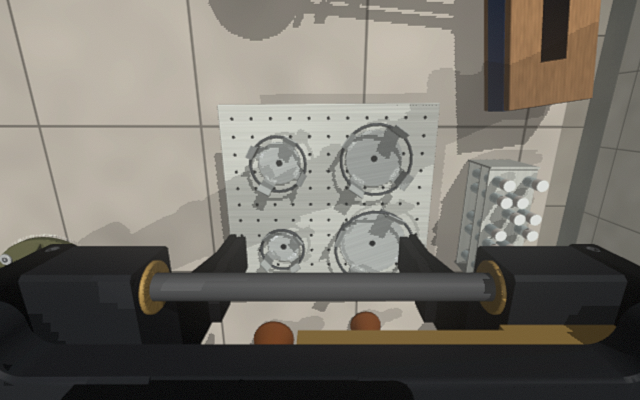

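The wrist view shows the dots at about (373,243) for clamp 500, (374,158) for 250, (279,163) for 100 and (283,246) for 50, within 1–2 px of my prediction. Next: subpixel refinement, then a wrist view over the flasks.

```bash
python3 -m jog '[[-0.0386,0,0,0,0,0,0.087],[-0.0386,0,0,0,0,0,0.087],[-0.0386,0,0,0,0,0,0.087],[-0.0386,0,0,0,0,0,0.087],[-0.0386,0,0,0,0,0,0.087],[-0.0386,0,0,0,0,0,0.087],[-0.0386,0,0,0,0,0,0.087],[-0.0386,0,0,0,0,0,0.087],[-0.0386,0,0,0,0,0,0.087],[-0.0386,0,0,0,0,0,0.087],[-0.0386,0,0,0,0,0,0.087],[-0.0386,0,0,0,0,0,0.087]]'
python3 -m jog '[[0,0,0,0,0,0,0.087],[0,0,0,0,0,0,0.087],[0,0,0,0,0,0,0.087]]'
python3 - <<'E'
from h import *
def dot(im,u,v,r=5):
    g=cv2.cvtColor(im,6)[v-r:v+r+1,u-r:u+r+1].astype(float);w=np.clip(np.median(g)-25-g,0,None)
    y,x=np.mgrid[-r:r+1,-r:r+1];return u+(w*x).sum()/w.sum(),v+(w*y).sum()/w.sum()
S=env.get_calibration("scene");W=env.get_calibration("wrist");W2=dict(W);W["pose"]=np.load("w1.npy")
a=cv2.imread("pics/scene0.png");b=cv2.imread("pics/w1.png")
for n,p,q in[("500",(434,217),(373,243)),("250",(494,212),(374,158)),("100",(473,166),(279,163)),("50",(419,170),(283,246))]:
    p=dot(a,*p);q=dot(b,*q);t,e=tri([ray(S,*p),ray(W,*q)])
    print(n,np.round(p+q,1),t.round(4),round(e,4),plane(S,*p,.088).round(4),plane(W,*q,.088).round(4))
im=env.read_camera("wrist");cv2.imwrite("pics/w2.png",im);np.save("w2.npy",W2["pose"])
E
```

```text
time_s: 3.53
tool_pos: [0.5363, -0.1996, 0.3545]
tool_rot: [179.9, -0.1, 90.3]
force: [0.6, 0.2, 0.5]
grip_width: 0.0876
grasp_force: 0.0
time_s: 3.78
tool_pos: [0.5366, -0.1981, 0.3541]
tool_rot: [-180.0, -0.1, 90.2]
force: [0.2, 0.2, -0.8]
grip_width: 0.0867
grasp_force: 0.0
500 [434.2 216.8 371.8 242.8] [0.6155 0.1364 0.0889] 0.0004 [0.6145 0.1365 0.088 ] [0.6158 0.1364 0.088 ]
250 [494.3 212.1 373.7 158.2] [0.6121 0.2733 0.0885] 0.0001 [0.6117 0.2735 0.088 ] [0.6122 0.2733 0.088 ]
100 [472.5 168.1 278.8 162.6] [0.4693 0.2654 0.0806] 0.0002 [0.4761 0.2618 0.088 ] [0.4702 0.2665 0.088 ]
50 [418.7 172.  283.1 246.2] [0.4732 0.1301 0.0842] 0.0023 [0.479  0.1299 0.088 ] [0.4721 0.13   0.088 ]
```

View pics/w2.png

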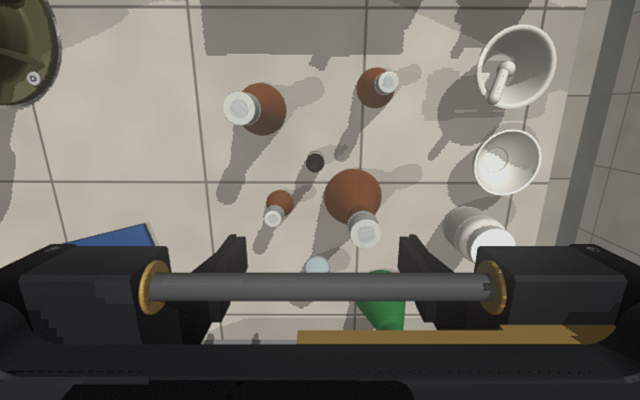

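Wrist view 2 shows cap tops at about 500 (366,233), 250 (239,108), 100 (388,82) and 50 (273,217), with the dropper at (315,162) and the beaker at (317,266). Now I'll refine the cap tops by ellipse and triangulate them with the fixed cameras.

```bash
python3 - <<'E'
from h import *
W=env.get_calibration("wrist");W["pose"]=np.load("w2.npy");S=env.get_calibration("scene");D=env.get_calibration("side")
b=cv2.imread("pics/w2.png");g=cv2.GaussianBlur(cv2.cvtColor(b,6),(3,3),0);vis=cv2.resize(b[55:260,200:420],None,fx=2.7,fy=2.7,interpolation=cv2.INTER_CUBIC)
s=lambda u,v:(230+u/2.5-.3,130+v/2.5-.3)
d=lambda u,v:(210+u/3-.33,100+v/3-.33)
for n,p,r,h,a,e in[("500",(366,233),22,.187,(40,154),(494,338)),("250",(239,108),22,.152,(211,40),(246,323)),("100",(388,82),15,.112,(267,224),(403,256)),("50",(273,217),13,.094,(40,111),(367,480))]:
    x0,y0=p[0]-r,p[1]-r;hsv=cv2.cvtColor(b[y0:y0+2*r,x0:x0+2*r],40)
    m=((hsv[...,2]>195)&(hsv[...,1]<25)).astype(np.uint8)
    c=max(cv2.findContours(m,0,1)[0],key=cv2.contourArea);el=cv2.fitEllipse(cv2.convexHull(c))
    q=(el[0][0]+x0,el[0][1]+y0);t,er=tri([ray(W,*q),ray(S,*s(*a)),ray(D,*d(*e))])
    print(n,np.round(q,1),np.round(el[1],1),plane(W,*q,h).round(4),"tri",t.round(4),round(er,4))
    cv2.ellipse(vis,(((q[0]-200)*2.7+1,(q[1]-55)*2.7+1),(el[1][0]*2.7,el[1][1]*2.7),el[2]),(0,0,255),1)
cv2.imwrite("pics/w2v.png",vis)
E
```

```text
500 [367.4 225.8] [11.8 21. ] [ 0.5939 -0.2582  0.187 ] tri [ 0.5938 -0.2646  0.182 ] 0.0044
250 [238.4 107.6] [29.8 32.3] [ 0.4335 -0.1168  0.152 ] tri [ 0.4336 -0.1168  0.1489] 0.0009
100 [388.   80.6] [17.3 19.3] [ 0.6238 -0.0813  0.112 ] tri [ 0.6234 -0.0822  0.1103] 0.0015
50 [271.9 218. ] [14.1 14.2] [ 0.4586 -0.2807  0.094 ] tri [ 0.4592 -0.2813  0.0919] 0.0015
```

View pics/w2v.png

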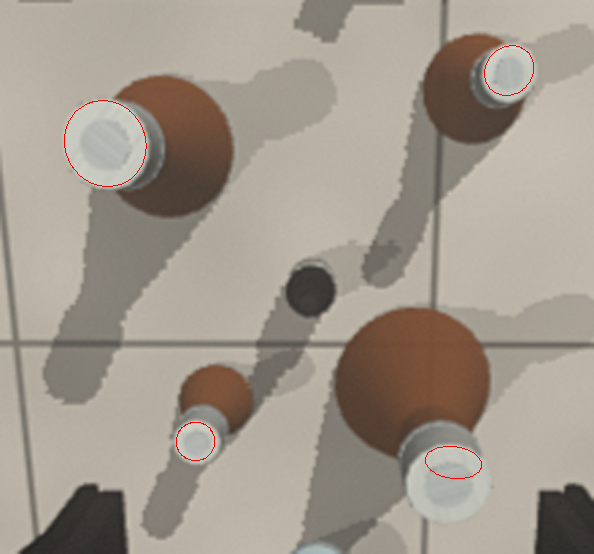

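500's cap top is at crop (449,482), which is pixel (366,233) and gives (0.593,-0.268); its ellipse had caught only the bright half. The other three ellipses fit. Heights triangulate to within 3 mm of the text. Going for flask_500.

```bash
python3 -m jog '[[-0.0227,0.019,0,0,0,0,0.087],[-0.0227,0.019,0,0,0,0,0.087],[-0.0226,0.019,0,0,0,0,0.087],[0,0,0.035,0,0,0,0.087],[0,0,0.035,0,0,0,0.087],[0,0,0.035,0,0,0,0.087],[0,0,0.035,0,0,0,0.087],[0,0,0.03,0,0,0,0.087],[0,0,0.02,0,0,0,0.087],[0,0,0.0145,0,0,0,0.087],[0,0,0,0,0,0,0.087],[0,0,0,0,0,0,0.087]]' 35
python3 - <<'E'
from h import *
cv2.imwrite("pics/g1.png",env.read_camera("wrist"))
E
```

```text
time_s: 4.83
tool_pos: [0.5937, -0.2655, 0.1493]
tool_rot: [-179.9, -0.1, 90.2]
force: [0.3, -0.1, 0.4]
grip_width: 0.0867
grasp_force: 0.0
```

View pics/g1.png

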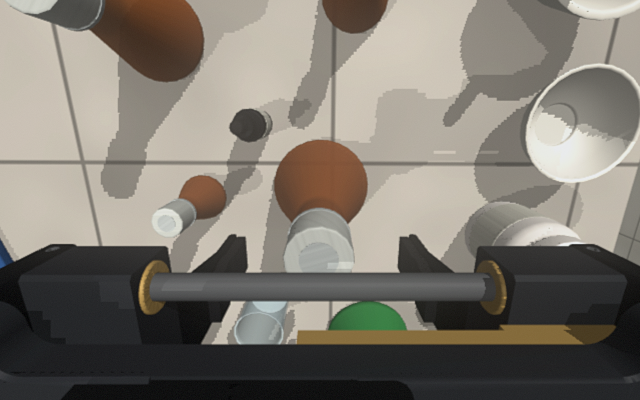

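The open gripper straddles flask_500's cap, whose top is at about (319,257), with the neighbours well clear. Closing and lifting.

```bash
python3 - <<'E'
from h import *
W=env.get_calibration("wrist");print(plane(W,319,257,.187).round(4),env.get_obs()['tool_pos'].round(4))
E
python3 -m jog '[[0,0,0,0,0,0,0],[0,0,0,0,0,0,0],[0,0,0,0,0,0,0],[0,0,0,0,0,0,0],[0,0,0,0,0,0,0],[0,0,0,0,0,0,0],[0,0,0,0,0,0,0],[0,0,0,0,0,0,0]]' 35
```

```text
[ 0.5931 -0.2693  0.187 ] [ 0.5942 -0.2666  0.1506]
time_s: 5.55
tool_pos: [0.5929, -0.2684, 0.15]
tool_rot: [-180.0, -0.0, 90.0]
force: [-0.5, -0.0, 1.0]
grip_width: 0.0416
grasp_force: 0.4
```

```bash
python3 -m jog '[[0,0,0,0,0,0,0],[0,0,0,0,0,0,0],[0,0,0,0,0,0,0],[0,0,-0.005,0,0,0,0],[0,0,-0.012,0,0,0,0],[0,0,-0.02,0,0,0,0],[0,0,-0.028,0,0,0,0],[0,0,-0.03,0,0,0,0],[0,0,-0.03,0,0,0,0],[0,0,-0.025,0,0,0,0],[0,0,-0.015,0,0,0,0],[0,0,0,0,0,0,0]]' 35
python3 -m jog '[[0.012,0.001,0,0,0,0,0],[0.025,0.001,0,0,0,0,0],[0.036,0.002,0,0,0,0,0],[0.038,0.002,0,0,0,0,0],[0.038,0.002,0,0,0,0,0],[0.038,0.002,0,0,0,0,0],[0.038,0.002,0,0,0,0,0],[0.038,0.002,0,0,0,0,0],[0.038,0.002,0,0,0,0,0],[0.036,0.002,0,0,0,0,0],[0.03,0.002,0,0,0,0,0],[0.022,0.001,0,0,0,0,0]]' 35
python3 -m jog '[[0.0105,0.001,0,0,0,0,0],[0.004,0,0,0,0,0,0],[0,0,0,0,0,0,0],[0,0,0,0,0,0,0],[0,0,0,0,0,0,0]]' 35
python3 - <<'E'
from h import *
W=env.get_calibration("wrist");print(env.get_obs()['tool_pos'])
cv2.imwrite("pics/g2.png",env.read_camera("wrist"));np.save("g2.npy",W["pose"])
cv2.imwrite("pics/g2s.png",env.read_camera("side"));cv2.imwrite("pics/g2c.png",env.read_camera("scene"))
E
```

```text
time_s: 6.55
tool_pos: [0.5944, -0.2696, 0.32]
tool_rot: [179.6, 0.2, 90.0]
force: [0.3, -0.6, -3.3]
grip_width: 0.0389
grasp_force: 35.0
time_s: 7.55
tool_pos: [0.6122, 0.1266, 0.3125]
tool_rot: [-179.8, -0.1, 90.3]
force: [0.4, 0.4, -2.8]
grip_width: 0.0394
grasp_force: 35.0
time_s: 7.97
tool_pos: [0.6151, 0.1322, 0.3151]
tool_rot: [180.0, 0.1, 89.8]
force: [0.5, -0.0, -3.0]
grip_width: 0.0393
grasp_force: 35.0
[0.61514347 0.13222645 0.31513858]
```

View pics/g2.png

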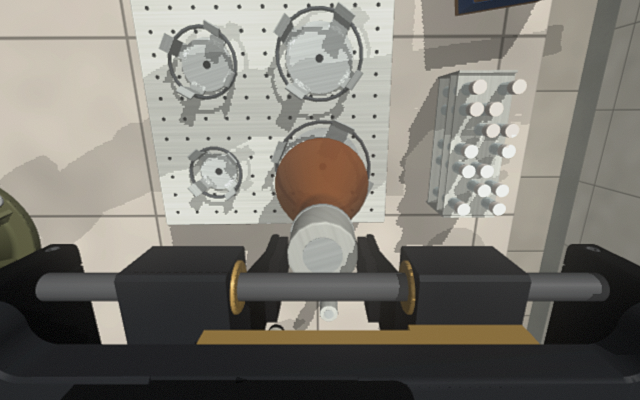

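Flask_500 is held upright over its clamp: cap top at about (323,254), with dots visible for 50 (218,171), 100 (206,65) and 250 (319,58). I'll check for bias using the dots and the cap position.

```bash
python3 - <<'E'
from h import *
W=env.get_calibration("wrist");W["pose"]=np.load("g2.npy")
for n,p,z in[("cap",(323,254),.353),("50",(218.3,171),.088),("100",(206,65),.088),("250",(319,58),.088)]:print(n,plane(W,*p,z).round(4))
# foot from amber mask: widest-row chord and far edge
b=cv2.imread("pics/g2.png");h=cv2.cvtColor(b,40);m=((h[...,0]<15)&(h[...,1]>110)).astype(np.uint8)
c=max(cv2.findContours(m,0,1)[0],key=cv2.contourArea)[:,0,:];pts=np.array([plane(W,*q,.168) for q in c if q[1]<180])[:,:2]
from scipy.optimize import least_squares
r=least_squares(lambda v:np.hypot(*(pts-v[:2]).T)-v[2],[.615,.136,.05],loss='soft_l1',f_scale=.001);print("foot@.168",r.x.round(4))
E
```

```text
cap [0.6163 0.1322 0.353 ]
50 [0.4716 0.1302 0.088 ]
100 [0.4694 0.2657 0.088 ]
250 [0.6122 0.2733 0.088 ]
foot@.168 [0.6152 0.1309 0.0502]
```

```bash
cat >foot.py <<'E'
from h import *
from scipy.optimize import least_squares
import sys
z,R,x0,y0=map(float,sys.argv[1:5]);out=[];cut=int(sys.argv[5])
for i in range(3):
    W=env.get_calibration("wrist");o=env.get_obs()['tool_pos'];b=env.read_camera("wrist")
    h=cv2.cvtColor(b,40);m=((h[...,0]<15)&(h[...,1]>110)).astype(np.uint8)
    f=200/np.tan(np.radians(W['fov_y']/2));P=np.array(W['pose'])
    q=P[:3,:3].T@(np.array([x0,y0,z])-P[:3,3]);uv=(W['cx']-f*q[0]/q[2],W['cy']+f*q[1]/q[2])
    cs=[c[:,0,:] for c in cv2.findContours(m,0,1)[0] if cv2.contourArea(c)>200]
    c=min(cs,key=lambda c:np.hypot(*(c.mean(0)-uv)))
    pts=np.array([plane(W,*q,z) for q in c if q[1]<cut])[:,:2]
    r=least_squares(lambda v:np.hypot(*(pts-v[:2]).T)-R+.0006,[x0,y0],loss='soft_l1',f_scale=.001)
    out.append(np.r_[r.x,o,np.abs(r.fun).mean()])
cv2.imwrite(sys.argv[6],b);print(np.round(out,4))
E
python3 -m jog '[[0.003,0,0,0,0,0,0],[0,0,0.01,0,0,0,0],[0,0,0.01,0,0,0,0],[0,0,0,0,0,0,0],[0,0,0,0,0,0,0],[0,0,0,0,0,0,0]]' 35
python3 foot.py .144 .0525 .6152 .1355 180 pics/g3.png
```

```text
time_s: 8.62
tool_pos: [0.6149, 0.1381, 0.2947]
tool_rot: [-180.0, 0.0, 90.0]
force: [-1.1, 0.7, -2.1]
grip_width: 0.039
grasp_force: 35.0
[[0.6147 0.1357 0.6149 0.1381 0.2947 0.0012]
 [0.6149 0.1366 0.6151 0.1381 0.2951 0.001 ]
 [0.6151 0.1365 0.6152 0.1381 0.2953 0.0011]]
```

Flask foot is at (0.615,0.136), matching the clamp (0.615,0.1364). Lowering.

```bash
python3 -m jog '[[0,0,0.01,0,0,0,0],[0,0,0.01,0,0,0,0],[0,0,0.01,0,0,0,0],[0,0,0.008,0,0,0,0],[0,0,0.006,0,0,0,0],[0,0,0.005,0,0,0,0],[0,0,0.004,0,0,0,0],[0,0,0,0,0,0,0],[0,0,0,0,0,0,0]]' 35
python3 -m jog '[[0,0,0.002,0,0,0,0],[0,0,0.0015,0,0,0,0],[0,0,0,0,0,0,0],[0,0,0,0,0,0,0]]' 35
```

```text
time_s: 9.52
tool_pos: [0.6151, 0.1382, 0.242]
tool_rot: [180.0, -0.0, 90.0]
force: [-0.4, 0.0, -2.3]
grip_width: 0.0393
grasp_force: 35.0
time_s: 9.85
tool_pos: [0.6151, 0.1382, 0.2386]
tool_rot: [180.0, -0.0, 90.0]
force: [-0.7, 0.6, -2.9]
grip_width: 0.0394
grasp_force: 35.0
```

```bash
python3 -m jog '[[0,0,0.001,0,0,0,0],[0,0,0,0,0,0,0],[0,0,0,0,0,0,0]]' 35
python3 -m jog '[[0,0,0.001,0,0,0,0],[0,0,0,0,0,0,0],[0,0,0,0,0,0,0]]' 35
python3 -m jog '[[0,0,0.001,0,0,0,0],[0,0,0,0,0,0,0],[0,0,0,0,0,0,0]]' 35
```

```text
time_s: 10.1
tool_pos: [0.6152, 0.1382, 0.2379]
tool_rot: [180.0, -0.0, 90.0]
force: [-0.5, 0.2, 0.4]
grip_width: 0.0387
grasp_force: 35.0
time_s: 10.35
tool_pos: [0.6153, 0.1383, 0.2378]
tool_rot: [179.9, -0.1, 90.0]
force: [-2.4, -0.5, 5.1]
grip_width: 0.0393
grasp_force: 35.0
time_s: 10.6
tool_pos: [0.6154, 0.1383, 0.2378]
tool_rot: [179.9, -0.1, 90.0]
force: [-2.3, 0.4, 8.9]
grip_width: 0.0394
grasp_force: 35.0
```

Seated: contact at TCP z 0.238, as expected. Release, retreat and go to flask_250.

```bash
python3 -m jog '[[0,0,-0.002,0,0,0,0],[0,0,0,0,0,0,0.044],[0,0,0,0,0,0,0.05],[0,0,0,0,0,0,0.075],[0,0,0,0,0,0,0.087],[0,0,0,0,0,0,0.087],[0,0,0,0,0,0,0.087],[0,0,-0.01,0,0,0,0.087],[0,0,-0.02,0,0,0,0.087],[0,0,-0.025,0,0,0,0.087],[0,0,-0.025,0,0,0,0.087]]' 
python3 -m jog '[[-0.0255,-0.0181,0,0,0,0,0.087],[-0.0255,-0.0181,0,0,0,0,0.087],[-0.0255,-0.0181,0,0,0,0,0.087],[-0.0255,-0.0181,0,0,0,0,0.087],[-0.0255,-0.0181,0,0,0,0,0.087],[-0.0255,-0.0181,0,0,0,0,0.087],[-0.0255,-0.0181,0,0,0,0,0.087],[-0.0255,-0.0181,0,0,0,0,0.087],[-0.0255,-0.0181,0,0,0,0,0.087],[-0.0255,-0.0181,0,0,0,0,0.087],[0,0,0.03,0,0,0,0.087],[0,0,0.035,0,0,0,0.087]]'
python3 -m jog '[[0,0,0.03,0,0,0,0.087],[0,0,0.01,0,0,0,0.087],[0,0,0,0,0,0,0.087],[0,0,0,0,0,0,0.087],[0,0,0,0,0,0,0.087],[0,0,0,0,0,0,0.087]]'
python3 - <<'E'
from h import *
cv2.imwrite("pics/g4.png",env.read_camera("wrist"))
E
```

```text
time_s: 11.52
tool_pos: [0.6147, 0.1381, 0.3188]
tool_rot: [-180.0, 0.0, 90.0]
force: [-0.3, 0.1, 0.8]
grip_width: 0.0859
grasp_force: 0.0
time_s: 12.52
tool_pos: [0.4355, -0.1192, 0.2551]
tool_rot: [179.5, -0.2, 89.7]
force: [1.0, 0.4, 0.1]
grip_width: 0.0871
grasp_force: 0.0
time_s: 13.02
tool_pos: [0.4355, -0.117, 0.2144]
tool_rot: [179.8, 0.0, 90.0]
force: [0.1, 0.6, 0.8]
grip_width: 0.0867
grasp_force: 0.0
```

View pics/g4.png

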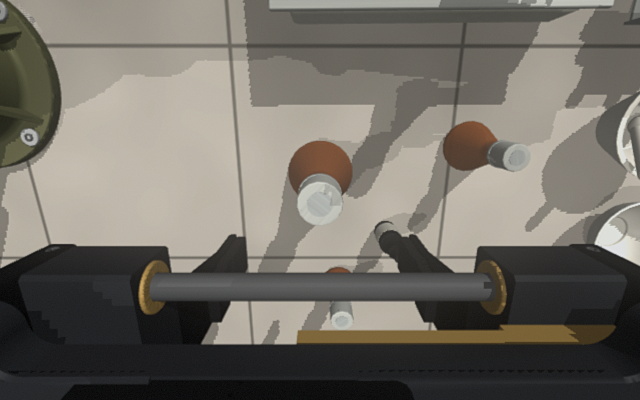

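The gripper is above flask_250, with its cap at (320,204) centred between the fingers, and the dropper at (387,235) is clear at the far side.

```bash
python3 - <<'E'
from h import *
W=env.get_calibration("wrist");print(plane(W,320,204,.152).round(4),plane(W,515.5,156.5,.112).round(4))
E
python3 -m jog '[[0,0,0.03,0,0,0,0.087],[0,0,0.03,0,0,0,0.087],[0,0,0.025,0,0,0,0.087],[0,0,0.0145,0,0,0,0.087],[0,0,0,0,0,0,0.087],[0,0,0,0,0,0,0.087]]'
```

```text
[ 0.4342 -0.1176  0.152 ] [ 0.6226 -0.0818  0.112 ]
time_s: 13.57
tool_pos: [0.4343, -0.1169, 0.1135]
tool_rot: [-180.0, 0.0, 90.0]
force: [0.8, -0.4, 0.6]
grip_width: 0.087
grasp_force: 0.0
```

```bash
python3 -m jog '[[0,0,0,0,0,0,0.03],[0,0,0,0,0,0,0],[0,0,0,0,0,0,0],[0,0,0,0,0,0,0],[0,0,0,0,0,0,0],[0,0,0,0,0,0,0],[0,0,0,0,0,0,0],[0,0,0,0,0,0,0],[0,0,0,0,0,0,0],[0,0,0,0,0,0,0],[0,0,0,0,0,0,0]]' 35
python3 -m jog '[[0,0,-0.005,0,0,0,0],[0,0,-0.012,0,0,0,0],[0,0,-0.02,0,0,0,0],[0,0,-0.028,0,0,0,0],[0,0,-0.03,0,0,0,0],[0,0,-0.03,0,0,0,0],[0,0,-0.025,0,0,0,0],[0,0,-0.015,0,0,0,0]]' 35
```

```text
time_s: 14.48
tool_pos: [0.4339, -0.1169, 0.113]
tool_rot: [-180.0, -0.0, 90.0]
force: [-0.7, -0.3, 0.8]
grip_width: 0.0392
grasp_force: 35.0
time_s: 15.15
tool_pos: [0.4349, -0.117, 0.2809]
tool_rot: [179.8, -0.0, 90.0]
force: [0.9, 0.1, -1.5]
grip_width: 0.0393
grasp_force: 35.0
```

```bash
python3 -m jog '[[0.015,0.004,0,0,0,0,0],[0.03,0.004,0,0,0,0,0],[0.035,0.004,0,0,0,0,0],[0.035,0.004,0,0,0,0,0],[0.035,0.004,0,0,0,0,0],[0.035,0.004,0,0,0,0,0],[0.035,0.004,0,0,0,0,0],[0.035,0.004,0,0,0,0,0],[0.035,0.004,0,0,0,0,0],[0.035,0.004,0,0,0,0,0],[0.035,0.015,0,0,0,0,0],[0.02,0.025,0,0,0,0,0]]' 35
python3 -m jog '[[0.011,0.03,0,0,0,0,0],[0,0.03,0,0,0,0,0],[0,0.022,0,0,0,0,0],[0,0.011,0,0,0,0,0],[0,0.005,-0.005,0,0,0,0],[0,0,0.01,0,0,0,0],[0,0,0.01,0,0,0,0],[0,0,0,0,0,0,0],[0,0,0,0,0,0,0],[0,0,0,0,0,0,0],[0,0,0,0,0,0,0]]' 35
python3 foot.py .150 .0425 .612 .2733 175 pics/g5.png
```

```text
time_s: 16.15
tool_pos: [0.5113, 0.2696, 0.2776]
tool_rot: [-179.9, -0.2, 90.5]
force: [0.0, 1.1, -1.4]
grip_width: 0.0397
grasp_force: 35.0
time_s: 17.07
tool_pos: [0.6116, 0.2745, 0.2637]
tool_rot: [180.0, -0.1, 90.0]
force: [-0.1, -1.2, -1.9]
grip_width: 0.0396
grasp_force: 35.0
[[6.119e-01 2.718e-01 6.116e-01 2.745e-01 2.637e-01 4.000e-04]
 [6.121e-01 2.718e-01 6.118e-01 2.745e-01 2.637e-01 3.000e-04]
 [6.122e-01 2.718e-01 6.119e-01 2.744e-01 2.637e-01 3.000e-04]]
```

View pics/g5.png

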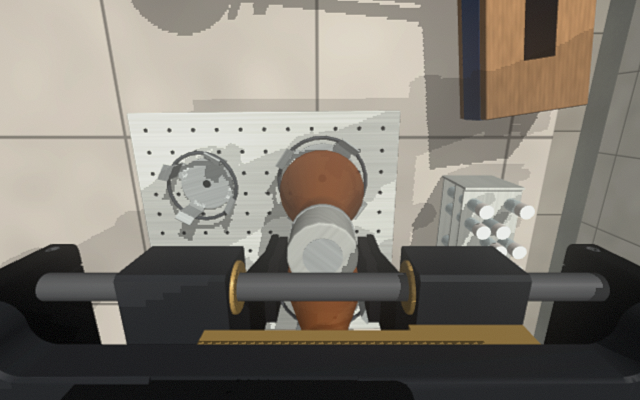

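The flask is over clamp_250, upright, with its foot 1–1.5 mm short in y. I'll nudge it and lower.

```bash
python3 -m jog '[[0.001,0,0.01,0,0,0,0],[0,0,0.01,0,0,0,0],[0,0,0.01,0,0,0,0],[0,0,0.01,0,0,0,0],[0,0,0.008,0,0,0,0],[0,0,0.006,0,0,0,0],[0,0,0.004,0,0,0,0],[0,0,0.002,0,0,0,0],[0,0,0,0,0,0,0],[0,0,0,0,0,0,0]]' 35
python3 -m jog '[[0,0,0.001,0,0,0,0],[0,0,0.001,0,0,0,0],[0,0,0,0,0,0,0],[0,0,0,0,0,0,0]]' 35
python3 -m jog '[[0,0,0.001,0,0,0,0],[0,0,0,0,0,0,0],[0,0,0,0,0,0,0]]' 35
```

```text
time_s: 18.05
tool_pos: [0.6123, 0.2752, 0.2034]
tool_rot: [180.0, -0.0, 90.0]
force: [0.3, -0.5, -2.6]
grip_width: 0.0391
grasp_force: 35.0
time_s: 18.38
tool_pos: [0.6121, 0.2752, 0.2011]
tool_rot: [180.0, -0.0, 90.0]
force: [0.5, 0.4, -1.7]
grip_width: 0.0394
grasp_force: 35.0
time_s: 18.63
tool_pos: [0.6122, 0.2754, 0.201]
tool_rot: [180.0, -0.1, 90.0]
force: [-1.3, -0.4, 3.6]
grip_width: 0.0394
grasp_force: 35.0
```

```bash
python3 -m jog '[[0,0,-0.001,0,0,0,0],[0,0,0,0,0,0,0.044],[0,0,0,0,0,0,0.05],[0,0,0,0,0,0,0.07],[0,0,0,0,0,0,0.07],[0,0,0,0,0,0,0.07],[0,0,-0.01,0,0,0,0.07],[0,0,-0.02,0,0,0,0.07],[0,0,-0.03,0,0,0,0.07],[0,0,-0.03,0,0,0,0.07],[0,0,-0.03,0,0,0,0.07],[0,0,0,0,0,0,0.07]]' 
python3 -m jog '[[-0.0357,0.0011,0,0,0,0,0.07],[-0.0357,0.0011,0,0,0,0,0.07],[-0.0357,0.0011,0,0,0,0,0.07],[-0.0357,0.0011,0,0,0,0,0.07],[-0.0357,0.0011,0,0,0,0,0.07],[-0.0357,0.0011,0,0,0,0,0.07],[-0.0357,0.0011,0,0,0,0,0.07],[-0.0357,0.0011,0,0,0,0,0.07],[-0.0357,0.0011,0,0,0,0,0.07],[-0.0357,0.0011,0,0,0,0,0.07],[0,0,0.03,0,0,0,0.07],[0,0,0.035,0,0,0,0.07]]'
python3 -m jog '[[0,0,0.035,0,0,0,0.07],[0,0,0.03,0,0,0,0.07],[0,0,0.01,0,0,0,0.07],[0,0,0,0,0,0,0.07],[0,0,0,0,0,0,0.07],[0,0,0,0,0,0,0.07],[0,0,0,0,0,0,0.07]]'
python3 - <<'E'
from h import *
cv2.imwrite("pics/g6.png",env.read_camera("wrist"))
E
```

```text
time_s: 19.63
tool_pos: [0.6145, 0.2758, 0.3293]
tool_rot: [179.4, -0.3, 90.0]
force: [0.7, -0.2, 1.3]
grip_width: 0.0702
grasp_force: 0.0
time_s: 20.63
tool_pos: [0.6246, -0.087, 0.2592]
tool_rot: [179.5, 0.1, 89.6]
force: [0.6, 1.3, -0.7]
grip_width: 0.0701
grasp_force: 0.0
time_s: 21.22
tool_pos: [0.6247, -0.0822, 0.1836]
tool_rot: [179.8, 0.0, 90.0]
force: [0.0, 0.2, -0.3]
grip_width: 0.0699
grasp_force: 0.0
```

View pics/g6.png

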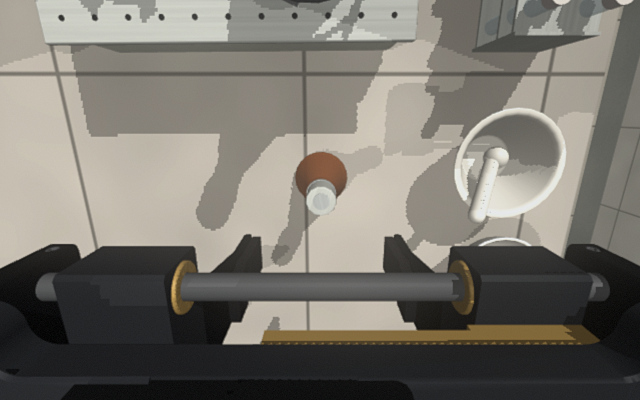

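Flask_100's cap, at (321,201), is centred between the fingers and nothing is near it. I'll check it and descend 0.106.

```bash
python3 - <<'E'
from h import *
W=env.get_calibration("wrist");print(plane(W,321,201,.112).round(4))
E
python3 -m jog '[[0,0,0.03,0,0,0,0.07],[0,0,0.03,0,0,0,0.07],[0,0,0.025,0,0,0,0.07],[0,0,0.015,0,0,0,0.07],[0,0,0.006,0,0,0,0.07],[0,0,0,0,0,0,0.07],[0,0,0,0,0,0,0.07],[0,0,0,0,0,0,0.07]]'
```

```text
[ 0.6242 -0.0827  0.112 ]
time_s: 21.93
tool_pos: [0.6246, -0.0821, 0.077]
tool_rot: [179.8, 0.0, 90.0]
force: [-0.2, 0.7, 0.0]
grip_width: 0.0702
grasp_force: 0.0
```

```bash
python3 -m jog '[[0,0,0,0,0,0,0.02],[0,0,0,0,0,0,0],[0,0,0,0,0,0,0],[0,0,0,0,0,0,0],[0,0,0,0,0,0,0],[0,0,0,0,0,0,0],[0,0,0,0,0,0,0],[0,0,0,0,0,0,0],[0,0,0,0,0,0,0],[0,0,0,0,0,0,0],[0,0,0,0,0,0,0]]' 30
python3 -m jog '[[0,0,-0.005,0,0,0,0],[0,0,-0.012,0,0,0,0],[0,0,-0.02,0,0,0,0],[0,0,-0.028,0,0,0,0],[0,0,-0.03,0,0,0,0],[0,0,-0.03,0,0,0,0],[0,0,-0.025,0,0,0,0],[0,0,-0.015,0,0,0,0]]' 30
```

```text
time_s: 22.85
tool_pos: [0.6231, -0.0818, 0.0749]
tool_rot: [180.0, -0.0, 90.0]
force: [1.0, 0.2, 0.3]
grip_width: 0.026
grasp_force: 30.0
time_s: 23.52
tool_pos: [0.6242, -0.0824, 0.2448]
tool_rot: [179.7, -0.0, 90.0]
force: [1.2, -1.0, -1.3]
grip_width: 0.0259
grasp_force: 30.0
```

```bash
python3 -m jog '[[0,-0.02,0,0,0,0,0],[0,-0.03,0,0,0,0,0],[0,-0.03,0,0,0,0,0],[0.005,-0.03,0,0,0,0,0],[0.01,-0.0246,0,0,0,0,0],[0.02,-0.02,0,0,0,0,0],[0.035,0,0,0,0,0,0],[0.035,0,0,0,0,0,0],[0.035,0,0,0,0,0,0],[0.035,0,0,0,0,0,0],[0.035,0,0,0,0,0,0],[0.035,0,0,0,0,0,0]]' 30
python3 -m jog '[[0.035,0,0,0,0,0,0],[0.035,0,0,0,0,0,0],[0.02,0,0,0,0,0,0],[0.01,0,0,0,0,0,0],[0.004,0,0,0,0,0,0],[0,0,0.01,0,0,0,0],[0,0,0.01,0,0,0,0],[0,0,0,0,0,0,0],[0,0,0,0,0,0,0],[0,0,0,0,0,0,0],[0,0,0,0,0,0,0]]' 30
python3 foot.py .145 .032 .470 .2665 175 pics/g7.png
```

```text
time_s: 24.52
tool_pos: [0.4683, 0.1645, 0.2413]
tool_rot: [179.9, -0.1, 90.0]
force: [0.2, 0.5, -1.3]
grip_width: 0.0262
grasp_force: 30.0
time_s: 25.43
tool_pos: [0.4688, 0.2665, 0.2204]
tool_rot: [180.0, -0.0, 89.9]
force: [-0.0, -0.1, -1.4]
grip_width: 0.0262
grasp_force: 30.0
[[4.704e-01 2.631e-01 4.688e-01 2.665e-01 2.204e-01 2.000e-04]
 [4.704e-01 2.633e-01 4.687e-01 2.668e-01 2.204e-01 2.000e-04]
 [4.703e-01 2.635e-01 4.687e-01 2.669e-01 2.205e-01 2.000e-04]]
```

View pics/g7.png

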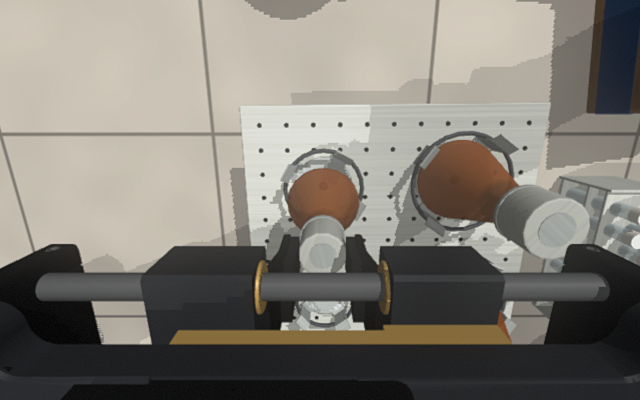

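Flask_100 is over its clamp and upright, with flask_250 seated to the right. I'll nudge +1 mm in y and +0.5 mm in x, then lower.

```bash
python3 -m jog '[[0.001,0.0005,0.01,0,0,0,0],[0,0,0.01,0,0,0,0],[0,0,0.01,0,0,0,0],[0,0,0.01,0,0,0,0],[0,0,0.007,0,0,0,0],[0,0,0.005,0,0,0,0],[0,0,0.003,0,0,0,0],[0,0,0,0,0,0,0],[0,0,0,0,0,0,0]]' 30
python3 -m jog '[[0,0,0.001,0,0,0,0],[0,0,0.001,0,0,0,0],[0,0,0,0,0,0,0],[0,0,0,0,0,0,0]]' 30
python3 -m jog '[[0,0,0.001,0,0,0,0],[0,0,0,0,0,0,0],[0,0,0,0,0,0,0]]' 30
```

```text
time_s: 26.33
tool_pos: [0.4691, 0.2682, 0.1651]
tool_rot: [180.0, -0.0, 90.0]
force: [-0.1, 0.6, -0.6]
grip_width: 0.026
grasp_force: 30.0
time_s: 26.67
tool_pos: [0.469, 0.2682, 0.1632]
tool_rot: [180.0, -0.0, 90.0]
force: [-0.2, -0.3, -0.3]
grip_width: 0.0257
grasp_force: 30.0
time_s: 26.92
tool_pos: [0.4695, 0.2683, 0.1627]
tool_rot: [179.9, -0.0, 90.0]
force: [1.0, -0.6, 3.3]
grip_width: 0.026
grasp_force: 30.0
```

```bash
python3 -m jog '[[0,0,-0.001,0,0,0,0],[0,0,0,0,0,0,0.03],[0,0,0,0,0,0,0.04],[0,0,0,0,0,0,0.06],[0,0,0,0,0,0,0.06],[0,0,0,0,0,0,0.06],[0,0,-0.01,0,0,0,0.06],[0,0,-0.02,0,0,0,0.06],[0,0,-0.03,0,0,0,0.06],[0,0,-0.03,0,0,0,0.06],[0,0,-0.03,0,0,0,0.06]]' 
python3 -m jog '[[-0.0343,-0.0006,0,0,0,0,0.06],[-0.0343,-0.0006,0,0,0,0,0.06],[-0.0343,-0.0006,0,0,0,0,0.06],[-0.0343,-0.0006,0,0,0,0,0.06],[-0.0343,-0.0006,0,0,0,0,0.06],[-0.0343,-0.0006,0,0,0,0,0.06],[-0.0343,-0.0006,0,0,0,0,0.06],[-0.0343,-0.0006,0,0,0,0,0.06],[-0.0343,-0.0006,0,0,0,0,0.06],[-0.0343,-0.0006,0,0,0,0,0.06],[-0.0343,-0.0006,0,0,0,0,0.06],[-0.0343,-0.0006,0,0,0,0,0.06]]'
python3 -m jog '[[-0.0343,-0.0006,0,0,0,0,0.06],[-0.0343,-0.0006,0,0,0,0,0.06],[-0.0343,-0.0006,0,0,0,0,0.06],[-0.0343,-0.0006,0,0,0,0,0.06],[0,0,0.03,0,0,0,0.06],[0,0,0.035,0,0,0,0.06],[0,0,0.035,0,0,0,0.06],[0,0,0.02,0,0,0,0.06],[0,0,0,0,0,0,0.06],[0,0,0,0,0,0,0.06],[0,0,0,0,0,0,0.06],[0,0,0,0,0,0,0.06]]'
python3 - <<'E'
from h import *
cv2.imwrite("pics/g8.png",env.read_camera("wrist"))
E
```

```text
time_s: 27.83
tool_pos: [0.4687, 0.268, 0.285]
tool_rot: [180.0, -0.0, 90.0]
force: [0.5, 0.3, 0.1]
grip_width: 0.0596
grasp_force: 0.0
time_s: 28.83
tool_pos: [0.4615, -0.1453, 0.284]
tool_rot: [179.9, -0.0, 90.0]
force: [0.5, 0.3, -0.1]
grip_width: 0.06
grasp_force: 0.0
time_s: 29.83
tool_pos: [0.4608, -0.2814, 0.1652]
tool_rot: [179.8, 0.1, 90.0]
force: [-0.1, 0.6, -0.5]
grip_width: 0.0594
grasp_force: 0.0
```

View pics/g8.png

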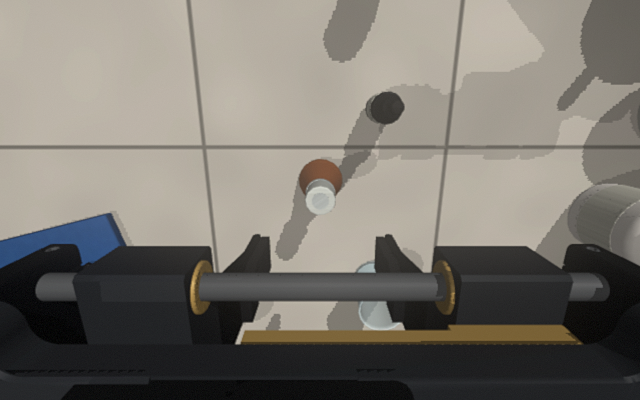

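Flask_50's cap, at (320,200), is centred. The dropper (385,108) and the beaker (378,295) are both clear of the fingers. Descending 0.105.

```bash
python3 - <<'E'
from h import *
W=env.get_calibration("wrist");print(plane(W,320,200.5,.094).round(4))
E
python3 -m jog '[[0,0,0.03,0,0,0,0.06],[0,0,0.03,0,0,0,0.06],[0,0,0.025,0,0,0,0.06],[0,0,0.014,0,0,0,0.06],[0,0,0.006,0,0,0,0.06],[0,0,0,0,0,0,0.06],[0,0,0,0,0,0,0.06],[0,0,0,0,0,0,0.06]]'
```

```text
[ 0.4596 -0.2814  0.094 ]
time_s: 30.55
tool_pos: [0.4607, -0.2814, 0.0596]
tool_rot: [179.8, 0.0, 90.0]
force: [-0.3, -0.4, 0.5]
grip_width: 0.0601
grasp_force: 0.0
```

```bash
python3 -m jog '[[0,0,0,0,0,0,0.02],[0,0,0,0,0,0,0],[0,0,0,0,0,0,0],[0,0,0,0,0,0,0],[0,0,0,0,0,0,0],[0,0,0,0,0,0,0],[0,0,0,0,0,0,0],[0,0,0,0,0,0,0],[0,0,0,0,0,0,0],[0,0,0,0,0,0,0]]' 25
python3 -m jog '[[0,0,-0.005,0,0,0,0],[0,0,-0.012,0,0,0,0],[0,0,-0.02,0,0,0,0],[0,0,-0.028,0,0,0,0],[0,0,-0.03,0,0,0,0],[0,0,-0.03,0,0,0,0],[0,0,-0.025,0,0,0,0],[0,0,-0.015,0,0,0,0]]' 25
```

```text
time_s: 31.38
tool_pos: [0.4594, -0.2806, 0.058]
tool_rot: [180.0, -0.0, 90.0]
force: [-0.9, 0.1, 0.4]
grip_width: 0.0255
grasp_force: 25.0
time_s: 32.05
tool_pos: [0.4603, -0.2817, 0.2271]
tool_rot: [179.7, 0.1, 90.0]
force: [0.8, 0.2, -1.6]
grip_width: 0.0261
grasp_force: 25.0
```

```bash
python3 -m jog '[[0.012,0.001,0,0,0,0,0],[0.025,0.001,0,0,0,0,0],[0.035,0.001,0,0,0,0,0],[0.035,0.001,0,0,0,0,0],[0.035,0.001,0,0,0,0,0],[0.035,0.001,0,0,0,0,0],[0.035,0.001,0,0,0,0,0],[0.035,0.001,0,0,0,0,0],[0.035,0.001,0,0,0,0,0],[0.035,0.001,0,0,0,0,0],[0.035,0.001,0,0,0,0,0],[0.03,0.001,0,0,0,0,0]]' 25
python3 -m jog '[[0.02,0,0,0,0,0,0],[0.008,0,0,0,0,0,0],[0.002,0,0,0,0,0,0],[0,0,0.01,0,0,0,0],[0,0,0.01,0,0,0,0],[0,0,0,0,0,0,0],[0,0,0,0,0,0,0],[0,0,0,0,0,0,0],[0,0,0,0,0,0,0]]' 25
python3 foot.py .145 .0255 .472 .130 175 pics/g9.png
```

```text
time_s: 33.05
tool_pos: [0.4711, 0.1037, 0.2241]
tool_rot: [179.9, -0.1, 90.0]
force: [0.6, 0.0, -0.1]
grip_width: 0.0259
grasp_force: 25.0
time_s: 33.8
tool_pos: [0.4716, 0.1307, 0.2032]
tool_rot: [180.0, -0.0, 89.9]
force: [-0.9, 0.1, -0.8]
grip_width: 0.0258
grasp_force: 25.0Traceback (most recent call last):
  File "foot.py", line 12, in <module>
    pts=np.array([plane(W,*q,z) for q in c if q[1]<cut])[:,:2]
        ~~~~~~~~~~~~~~~~~~~~~~~~~~~~~~~~~~~~~~~~~~~~~~~~^^^^^^
IndexError: too many indices for array: array is 1-dimensional, but 2 were indexed
```

```bash
python3 foot.py .145 .0255 .472 .130 203 pics/g10.png
```

```text
[[4.723e-01 1.274e-01 4.716e-01 1.310e-01 2.033e-01 3.000e-04]
 [4.724e-01 1.275e-01 4.716e-01 1.311e-01 2.034e-01 4.000e-04]
 [4.721e-01 1.276e-01 4.716e-01 1.312e-01 2.033e-01 3.000e-04]]
```

```bash
python3 -m jog '[[0.0005,0,0.01,0,0,0,0],[0,0,0.01,0,0,0,0],[0,0,0.01,0,0,0,0],[0,0,0.01,0,0,0,0],[0,0,0.007,0,0,0,0],[0,0,0.005,0,0,0,0],[0,0,0.003,0,0,0,0],[0,0,0,0,0,0,0],[0,0,0,0,0,0,0]]' 25
python3 -m jog '[[0,0,0.001,0,0,0,0],[0,0,0.001,0,0,0,0],[0,0,0,0,0,0,0],[0,0,0,0,0,0,0]]' 25
python3 -m jog '[[0,0,0.001,0,0,0,0],[0,0,0,0,0,0,0],[0,0,0,0,0,0,0]]' 25
```

```text
time_s: 34.75
tool_pos: [0.4715, 0.1319, 0.1481]
tool_rot: [180.0, -0.0, 90.0]
force: [-0.1, -0.7, -0.9]
grip_width: 0.0259
grasp_force: 25.0
time_s: 35.08
tool_pos: [0.4714, 0.1319, 0.1461]
tool_rot: [180.0, -0.0, 90.0]
force: [-0.0, 0.5, -0.3]
grip_width: 0.026
grasp_force: 25.0
time_s: 35.33
tool_pos: [0.4717, 0.1321, 0.1459]
tool_rot: [179.9, -0.0, 90.0]
force: [0.1, -0.1, 5.9]
grip_width: 0.0262
grasp_force: 25.0
```

```bash
python3 -m jog '[[0,0,-0.001,0,0,0,0],[0,0,0,0,0,0,0.03],[0,0,0,0,0,0,0.04],[0,0,0,0,0,0,0.055],[0,0,0,0,0,0,0.055],[0,0,0,0,0,0,0.055],[0,0,-0.01,0,0,0,0.055],[0,0,-0.02,0,0,0,0.055],[0,0,-0.035,0,0,0,0.055],[0,0,-0.035,0,0,0,0.055],[0,0,-0.035,0,0,0,0.055],[0,0,-0.035,0,0,0,0.055]]' 
python3 -m jog '[[-0.02,0,-0.02,0,0,0,0.055],[-0.03,0,-0.02,0,0,0,0.055],[-0.035,0,0,0,0,0,0.055],[-0.035,0,0,0,0,0,0.055],[-0.035,0,0,0,0,0,0.055],[-0.035,0,0,0,0,0,0.055],[-0.02,0,0,0,0,0,0.055],[0,0,0,0,0,0,0.055],[0,0,0,0,0,0,0.055],[0,0,0,0,0,0,0.055]]'
python3 - <<'E'
from h import *
T=dict(f500=(.615,.1364,.275,.0205),f250=(.612,.2733,.24,.0205),f100=(.470,.266,.2,.014),f50=(.472,.130,.182,.014))
for cam in("scene","side","wrist"):
    C=env.get_calibration(cam);im=env.read_camera(cam);cv2.imwrite(f"pics/end_{cam}.png",im);P=np.array(C['pose']);f=200/np.tan(np.radians(C['fov_y']/2))
    for n,(x,y,z,r) in T.items():
        q=P[:3,:3].T@(np.array([x,y,z])-P[:3,3]);u,v=C['cx']-f*q[0]/q[2],C['cy']+f*q[1]/q[2];R=f*r/-q[2]
        print(cam,n,round(u,1),round(v,1),end=" ")
        if not(20<u<620 and 20<v<380):print();continue
        # bright low-saturation cap blob
        w=int(1.8*R);x0,y0=int(u)-w,int(v)-w;h=cv2.cvtColor(im[y0:y0+2*w,x0:x0+2*w],40)
        m=((h[...,2]>190)&(h[...,1]<30)).astype(np.uint8);cs=cv2.findContours(m,0,1)[0]
        if cs:
            e=max(cs,key=cv2.contourArea)
            if len(e)>4:
                el=cv2.fitEllipse(cv2.convexHull(e));p=(el[0][0]+x0,el[0][1]+y0);print(np.round(p,1),"ax",np.round(el[1],1),"R",round(R,1),plane(C,*p,z)[:2].round(4),end="")
        print()
    # amber (foot/body) blobs, bottom-of-flask check
    h=cv2.cvtColor(im,40);m=((h[...,0]<15)&(h[...,1]>110)).astype(np.uint8)
    print([tuple(cv2.boundingRect(c)) for c in cv2.findContours(m,0,1)[0] if cv2.contourArea(c)>60])
E
```

```text
time_s: 36.33
tool_pos: [0.4711, 0.1316, 0.3185]
tool_rot: [180.0, -0.0, 90.0]
force: [1.2, 0.2, -0.2]
grip_width: 0.0552
grasp_force: 0.0
time_s: 37.17
tool_pos: [0.4714, -0.0769, 0.3563]
tool_rot: [180.0, -0.0, 90.1]
force: [-0.1, 0.8, -0.4]
grip_width: 0.0555
grasp_force: 0.0
scene f500 451.8 157.6 
scene f250 515.1 165.2 
scene f100 485.6 131.7 
scene f50 424.7 141.3 
[(477, 180, 39, 44), (412, 174, 47, 59), (409, 154, 20, 22), (463, 144, 25, 29), (605, 0, 35, 56)]
side f500 303.6 100.8 
side f250 282.2 89.4 
side f100 243.7 114.4 
side f50 263.5 142.4 
[(259, 154, 14, 16), (239, 125, 17, 21), (283, 105, 37, 54), (47, 83, 31, 23), (101, 26, 23, 18)]
wrist f500 517.1 -80.4 
wrist f250 517.9 -282.5 
wrist f100 321.1 -213.5 
wrist f50 322.9 -19.4 
[(394, 0, 83, 45)]
```

Now a numeric check: compare the amber outlines in the fixed cameras with the predicted projection of each flask in its seat.

```bash
python3 - <<'E'
from h import *
T=dict(f500=(.615,.1364,.0525,.035/2,.120),f250=(.612,.2733,.0425,.017,.092),f100=(.470,.266,.032,.0115,.066),f50=(.472,.130,.0255,.011,.052))
t=np.linspace(0,2*np.pi,90)
B=dict(scene=dict(f500=(412,174,47,59),f250=(477,180,39,44),f100=(463,144,25,29),f50=(409,154,20,22)),side=dict(f100=(239,125,17,21),f50=(259,154,14,16)))
for cam in B:
    C=env.get_calibration(cam);P=np.array(C['pose']);f=200/np.tan(np.radians(C['fov_y']/2))
    for n,(x,y,r,rn,hn) in T.items():
        w=np.vstack([np.c_[x+r*np.cos(t),y+r*np.sin(t),0*t+.088],np.c_[x+rn*np.cos(t),y+rn*np.sin(t),0*t+.088+hn]])
        q=(w-P[:3,3])@P[:3,:3];u=C['cx']-f*q[:,0]/q[:,2];v=C['cy']+f*q[:,1]/q[:,2]
        b=B[cam].get(n);print(cam,n,"pred l,r,bottom",u.min().round(1),u.max().round(1),v.max().round(1),"seen",b and (b[0],b[0]+b[2],b[1]+b[3]))
# bystanders: scene/side difference since the start around beaker and dropper
for cam,bx in(("scene",[("beaker",178,198,205,232),("dropper",273,192,291,223)]),("side",[("beaker",370,282,393,314),("dropper",330,228,344,254)])):
    a=cv2.imread(f"pics/{cam}0.png");e=cv2.imread(f"pics/end_{cam}.png")
    for n,x0,y0,x1,y1 in bx:
        A=a[y0:y1,x0:x1];r=cv2.matchTemplate(e[y0-12:y1+12,x0-12:x1+12],A,5);_,s,_,l=cv2.minMaxLoc(r);print(cam,n,"shift",l[0]-12,l[1]-12,round(s,2))
E
```

```text
scene f500 pred l,r,bottom 410.3 458.2 236.4 seen (412, 459, 233)
scene f250 pred l,r,bottom 474.9 514.7 227.6 seen (477, 516, 224)
scene f100 pred l,r,bottom 460.1 487.0 176.0 seen (463, 488, 173)
scene f50 pred l,r,bottom 407.5 428.9 177.7 seen (409, 429, 176)
side f500 pred l,r,bottom 289.0 321.2 160.5 seen None
side f250 pred l,r,bottom 272.6 297.3 135.7 seen None
side f100 pred l,r,bottom 238.3 257.7 148.6 seen (239, 256, 146)
side f50 pred l,r,bottom 258.2 274.5 171.4 seen (259, 273, 170)
scene beaker shift 0 0 0.94
scene dropper shift 0 0 1.0
side beaker shift 0 0 0.7
side dropper shift 0 0 0.98
```

All four flasks match their seats in both views, and the bystanders have not moved. Handing in.

```bash
python3 -c "
from cell import env
print(env.sign_off())"
```

```text
the job is handed in; nothing more can be done
None
```

All four flasks are seated upright in the clamps of their own sizes, the beaker and dropper are where they were, and the job was handed in at about 37 s; the final check was by measured outlines (my picture views were used up), and sign-off returned no verdict.

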